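# Reseat a gas burner: nudge the head round onto its seat, then cap it

### The arm

A 7-joint arm with a two-finger parallel gripper is mounted at the origin on a cart in front of the work surface, level with it; the furniture and walls round the work are solid. World frame = base frame: x ahead of the robot, y to its left, z up, the work surface at z = 0. Lengths are in m, angles in rad, forces in N, time in s.
With the tool pointing down it reaches from about 0.35 to 0.9 m from the base axis. Payload 8.1 kg.
Tool frame: the origin (TCP) lies at the very end of the fingers, on their centre line; the grasp point (between the pads) lies 19 mm behind it; z points along the fingers, y is the line along which they close (so a half turn about z gives the same grasp; the last joint's range is limited). The gripper opens to 92 mm and grips with 3 to 60 N. Pads are 19 mm wide; open, the fingers measure 130 mm over their backs; the gripper's body (75 mm by 190 mm) begins 47 mm behind the grasp point.
Start: joints at [-1.323, 0.434, 0.025, 1.573, -0.012, 1.134, -0.075], TCP at [0.215, 0.587, 0.227] pointing down, gripper open.
Joint ranges: [-2.62, 2.62], [-0.44, 2.09], [-1.27, 1.32], [0.08, 2.57], [-1.32, 4.46], [0.12, 2], [-2.74, 2.74]. Speed limits (rad/s): [2.22, 2.22, 3.01, 3.01, 3.14, 3.14, 3.14].

### API

Orientations are given as a rotation vector (axis times angle).
In Python, from cell import arm gives the robot as it stands.
- The arm moves only by the tool jog_arm, never from a script. Its argument "rows" is a list of rows, each a list of 3 entries, a list of its own where there are three numbers: the shift along the world's x, y, z in cm, then the turn, a rotation vector about the world's x, y, z in degrees, then the opening, from 0 (shut) to 1 (fully open). A call has 1 to 8 rows; each row is the pose to reach, as a shift and turn from the pose commanded when the call began; what a row does not reach only later rows make up. A row lasts 1/8 s, in which the tool goes at most 62.5 mm and 10.7 degrees, less where a joint would pass 70% of its speed; a pose out of reach is approached as far as the arm can. A call with a gripper value outside its range is refused whole. The fingers move at their own pace and stop on an object; "newtons" is the grip in N (left out, the last holds). Time passes only in rows, so rows that repeat a pose let the fingers close. It gives the time, the measured TCP pose, the force, the opening and the grip force at its end, in the units of the state.
- arm.observe(): the state, without advancing time (a new reading comes with each control period).
- arm.get_image(name): name is "side" or "top" or "wrist"; returns a dict with "img" (480x640x3 uint8, red, green, blue), "depth" (480x640 float32, m along the optical axis (not along the pixel's ray), 0 where there is no reading), "fx", "fy", "cx", "cy" (pixels), "rvec" (rotation vector, rad) and "tvec" (3), from world to camera coordinates, as OpenCV has them; the wrist camera has in their place "mount" (4x4, takes a point from camera to tool coordinates, whose origin is the TCP and whose axes are the flange's). Camera axes: x right, y down, z forward; pixel columns grow to the right and rows downward; lengths in m; the calibration is good to about 2 mm. A picture is of the moment at which its call begins: read the wrist's pose just before it.
- arm.sign_off(): hands the job in; it is judged then, once.
The state is a dict: "clock": time; "joints": joint angles; "dq": joint speeds; "joint_efforts": joint torques, N m; "position": TCP position; "ee_rot": TCP orientation; "force": force on the tool from outside, world axes, zero at the start; "ft_torque": the same for the moment, N m; "width": opening from 0.0 (shut) to 1.0 (fully open); "gripper_force": force on a finger pad.
Only numpy, scipy, OpenCV 4.12 (cv2) and the standard library are available. Lean on these libraries where they do the work, as an engineer would, in place of code of your own. Each camera call takes 0.05 s, during which the arm holds its last target. There are 200 camera calls.

### The job

The gas hob has been cleaned and its burner head put back turned the wrong way, so it stands up on its feet instead of sitting down. Gently push the head round by the lugs on its rim, without gripping, lifting or forcing it, until its notch comes to the white igniter and the head drops down level on its seat; then set the black burner cap right way up and centred on top of the head. Leave everything else where it is.

Things in the scene. Friction and masses are not known exactly. Their poses are not given: they have to be found in the camera images.
- hob: Table-top gas hob, fixed: steel case 240 (x) x 260 (y) mm, black glass top 50 mm above its origin; origin at the centre of its underside, z up, control knob on its -x face (sticks out 23 mm). On the middle of the glass stands the dark round burner base: flange of radius 58, up to 54 mm above the origin, and the raised seat.
- seat_axis (a point): Centre of the burner seat's flat top (radius 42 mm), on the hob, 68 mm above the hob's origin. The white ceramic igniter post, 8 mm thick, top 6.5 mm above this point, stands 49.5 mm from this axis on the hob's -x (knob) side, but anywhere up to 30 degrees to either side of that: its bearing is not reported and must be seen or felt.
- burner_head: Loose aluminium burner head, 0.25 to 0.5 kg; origin on its axis at the underside of the skirt (radius 47, 6 mm thick), z up. A hub below it stays in the seat's bore (0.8 mm play) and keeps it centred as it turns. Turned wrong, its three feet ride on the seat and the origin is 76 mm above the hob's; it turns either way with about 1 N at a lug.
- head_notch (a point): Notch in the skirt's rim, 15 mm wide, 7 mm deep, on the head's +x side, 43.5 mm from its axis. It starts 45 degrees or more from the igniter, either way. Only where it faces the igniter do all three feet drop into pockets: the head comes down 7 mm (origin 69 mm above the hob's) and turns no further, with about 3 degrees of play each way.
- lug1 (a point): Middle of an upright cast lug on the rim, 60 degrees from the head's +x counted towards +y. Each lug is 10 mm thick along the rim, reaches 41 to 66 mm from the axis and from 3 to 20 mm above the underside. Fingertips with their ends 8 to 14 mm above seat_axis go round clear of the igniter and catch a lug of the raised and of the lowered head.
- lug2 (a point): Middle of the second lug, like lug1, at 180 degrees from the head's +x.
- lug3 (a point): Middle of the third lug, like lug1, at 300 degrees from the head's +x.
- head_top (a point): Centre of the flat top of the head's flame ring (outer radius 29 mm), 24 mm above the underside. The cap's spigot goes into the round opening here: radius 16, 18 mm deep.
- burner_cap: Loose black enamelled burner cap, 0.15 kg, right way up on the chopping board: disc of radius 31, 6 to 14 mm above its origin, domed to 16 mm; below it a spigot of radius 13.5, 6 mm high, on which it stands. Origin at the centre of the spigot's underside, z up. Seated, the disc rests on the ring's top: origin 6 mm below head_top. Its angle about z does not matter.
- chopping_board: Wooden chopping board, fixed, 22 mm thick, 220 (its x) x 330 (its y) mm, origin at the centre of its underside; the cap lies on it. Note: wall cabinets hang over the rear of the worktop, 580 mm above it, from about 500 mm in front of the robot's axis backwards: keep wrist and forearm low there.
- dish_rack: Black wire dish rack with the hob's pan support drying in it, 330 (x) x 336 (y) x 118 mm, fixed; origin at the centre of its underside. Leave alone.
- mug: Orange mug, 78 x 108 x 101 mm, loose, origin at the centre of its underside. Leave alone.
- glass: Drinking glass, 81 mm wide and 92 mm high, loose, origin at the centre of its underside. Leave alone.
- brush: Pastry brush lying flat, 190 mm long, 42 mm wide, 20 mm high, loose, origin under its middle. Leave alone.
- salt_shaker: Salt shaker, 44 mm wide and 90 mm high, loose, origin at the centre of its underside. Leave alone.

How it is judged:
By the outcome, as a careful person would: the job done as asked, in the order asked, and still so for the second after the job is handed in, with the robot touching nothing.
It also fails if it takes over 67 s, if anything falls off the work surface, if the arm or the gripper's body presses on something with over 40 N, if the wrist force passes 120 N, or if a joint passes its speed limit or range.

## Working session

There is one attempt and no reset: what is moved stays moved. The work goes in short steps, Python scripts to look and compute and a tool call to move; the robot and the scene stay as the last step left them, time stands still between calls to the robot, and variables do not carry over. Pictures are saved under pics/ and viewed, at most 10 in all, crops included, and the job is handed in when it is done.

Besides the shell and the picture viewer there is one more tool, called after "Emit:" as name(argument=value, ...) on one line, values as JSON. jog_arm: Moves the arm, as the interface text tells. Its arguments: {"type":"object","properties":{"rows":{"type":"array","items":{"type":"array"}},"newtons":{"type":"number"}},"required":["rows"]}

```bash
mkdir -p pics; ls; cat > h.py <<'E'
import numpy as np, cv2
from scipy.spatial.transform import Rotation as R
from cell import arm
def world(d, st=None):
    h,w=d["depth"].shape; u,v=np.meshgrid(np.arange(w),np.arange(h)); z=d["depth"]
    P=np.stack([(u-d["cx"])/d["fx"]*z,(v-d["cy"])/d["fy"]*z,z],-1)
    if "mount" in d:
        M=np.array(d["mount"]); P=P@M[:3,:3].T+M[:3,3]
        return P@R.from_rotvec(st["ee_rot"]).as_matrix().T+np.array(st["position"])
    return (P-np.ravel(d["tvec"]))@R.from_rotvec(np.ravel(d["rvec"])).as_matrix()
def save(n,img): cv2.imwrite(f"pics/{n}.png",img[:,:,::-1])
E
python3 - <<'E'
from h import *
st=arm.observe(); print({k:np.round(v,3) for k,v in st.items()})
for n in("top","side"):
    d=arm.get_image(n); save(n,d["img"]); np.savez(n+".npz",W=world(d),**d)
E
```

```text
pics
{'clock': np.float64(0.0), 'joints': array([-1.323,  0.435,  0.025,  1.574, -0.012,  1.134, -0.075]), 'dq': array([ 0.   ,  0.002,  0.001, -0.003,  0.001,  0.002, -0.   ]), 'joint_efforts': array([ 0.0000e+00, -6.6783e+01,  9.8500e-01, -3.1447e+01, -6.1000e-02,
        4.3000e-02,  0.0000e+00]), 'position': array([0.215, 0.586, 0.226]), 'ee_rot': array([-5.480e-01, -3.093e+00,  3.000e-03]), 'force': array([ 0.208, -0.752, -0.281]), 'ft_torque': array([-0.   , -0.026,  0.012]), 'gripper_force': np.float64(0.0), 'width': np.float64(1.001)}
```

View pics/top.png

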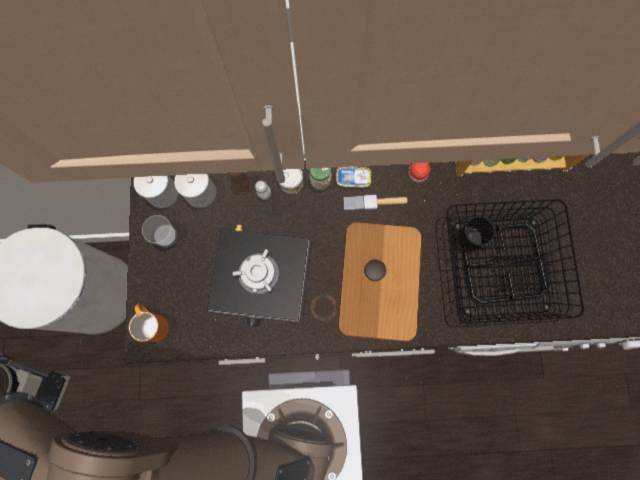

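View pics/side.png

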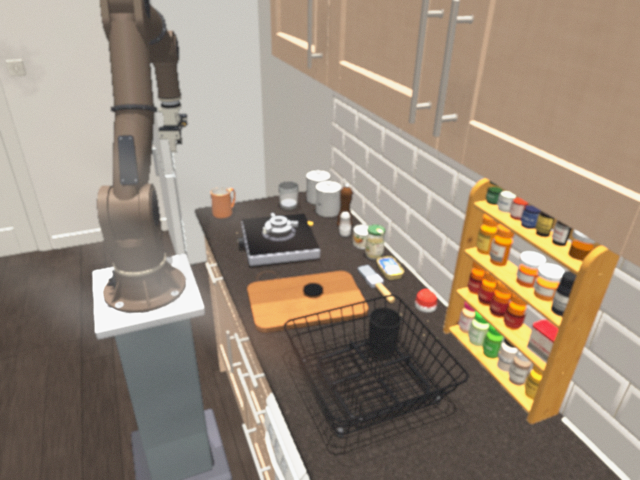

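The top view shows the hob with the burner head at about (258,272), lugs at roughly (238,273), (266,255) and (271,289), and the knob at (253,321). The cap is on the board at (375,270), with the robot base at the bottom near (300,430). The side view shows the head standing on the hob at (280,228) and the cap at (313,290).

```bash
python3 - <<'E'
from h import *
d=dict(np.load("top.npz")); W=d["W"]; 
for p in [(258,272),(253,321),(238,273),(266,255),(271,289),(225,300),(295,250),(375,270),(375,300),(300,330)]: print(p,np.round(W[p[1],p[0]],4))
def sub(u0,u1,v0,v1,lo,hi):
    S=W[v0:v1,u0:u1].reshape(-1,3); return S[(S[:,2]>lo)&(S[:,2]<hi)]
for nm,a in dict(glass=(205,315,225,325,.04,.06),ring=(225,290,240,305,.092,.115),cap=(355,395,250,290,.03,.05)).items():
    S=sub(*a); r=cv2.minAreaRect((S[:,:2]*1000).astype(np.float32)); c=cv2.minEnclosingCircle((S[:,:2]*1000).astype(np.float32))
    print(nm,len(S),np.median(S,0).round(4),r,c)
S=sub(225,290,240,305,.075,.12)
print(np.histogram(S[:,2],12))
c=cv2.resize(d["img"][235:310,215:305],None,fx=8,fy=8,interpolation=cv2.INTER_CUBIC)
save("headtop",c)
E
```

```text
(258, 272) [0.4688 0.0929 0.0839]
(253, 321) [0.3388 0.1154 0.0419]
(238, 273) [0.4673 0.1464 0.0933]
(266, 255) [0.5145 0.0691 0.0882]
(271, 289) [0.4199 0.0585 0.0837]
(225, 300) [0.4008 0.192  0.0458]
(295, 250) [ 0.5324 -0.0097  0.0503]
(375, 270) [ 0.4646 -0.2343  0.0393]
(375, 300) [ 0.3813 -0.2298  0.0217]
(300, 330) [ 0.3095 -0.0121 -0.0016]
glass 6596 [0.4605 0.0951 0.05  ] ((459.79736328125, 98.06568908691406), (259.3086853027344, 261.2264709472656), 80.3058853149414) ((471.96527099609375, 96.96640014648438), 172.86146545410156)
ring 337 [0.4694 0.0929 0.0987] ((484.5810546875, 89.32456970214844), (110.62877655029297, 99.53060913085938), 62.600677490234375) ((471.4432678222656, 95.90536499023438), 64.47488403320312)
cap 361 [ 0.4665 -0.2346  0.0362] ((467.1468200683594, -234.9540557861328), (57.30989456176758, 60.78460693359375), 86.42240905761719) ((467.17620849609375, -234.3896026611328), 30.937606811523438)
(array([ 42, 146, 211, 127,  58,  21,  37,  66,  81,  95,  66,  15]), array([0.07513869, 0.07773065, 0.08032261, 0.08291457, 0.08550653,
       0.08809848, 0.09069044, 0.0932824 , 0.09587436, 0.09846632,
       0.10105828, 0.10365023, 0.10624219]))
```

View pics/headtop.png

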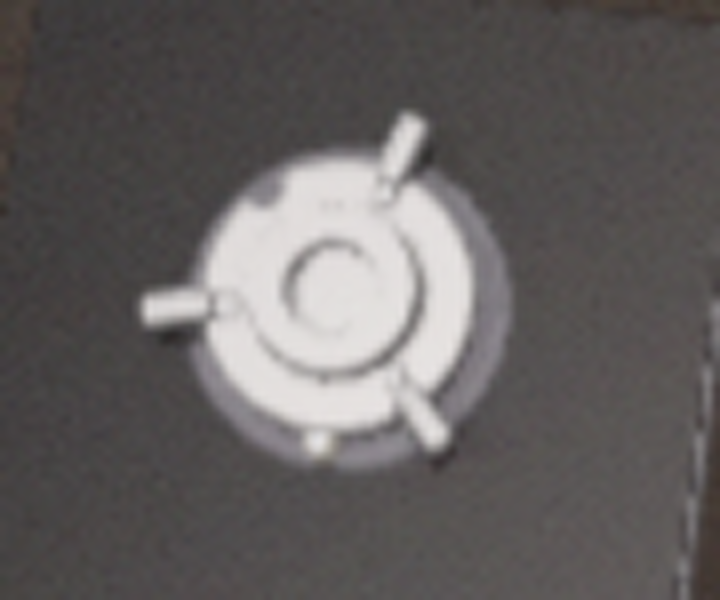

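The crop shows the head centre at about (335,290), with the notch at upper left (265,190) and the white igniter at the bottom (318,443). The lugs are at (405,145), (180,305) and (425,425). I'll convert these to bearings.

```bash
python3 - <<'E'
from h import *
d=dict(np.load("top.npz")); W=d["W"]
Rm=R.from_rotvec(d["rvec"].ravel()).as_matrix(); C=-Rm.T@d["tvec"].ravel(); print("cam",C.round(3))
def rp(cu,cv,z):
    u,v=215+(cu+.5)/8-.5,235+(cv+.5)/8-.5
    r=Rm.T@np.array([(u-d["cx"])/d["fx"],(v-d["cy"])/d["fy"],1]); return C+r*(z-C[2])/r[2]
# ring centre: bright pixels above z .094 near
c0=rp(335,290,.088); print("open",rp(333,290,.096).round(4))
S=W[240:305,225:290].reshape(-1,3); 
S=S[(S[:,2]>.093)&(np.hypot(S[:,0]-.468,S[:,1]-.094)<.036)]
print("ring", cv2.minEnclosingCircle((S[:,:2]*1000).astype(np.float32)), S.mean(0))
c=rp(333,291,.100)
for n,(p,z) in dict(notch=((265,190),.079),l3=((408,135),.096),l1=((165,307),.096),l2=((432,432),.096),ign=((318,441),.0745)).items():
    q=rp(*p,z)-c; print(n,np.degrees(np.arctan2(q[1],q[0])).round(1),np.hypot(*q[:2]).round(4))
# flange edges
e=[rp(*p,.054) for p in((512,305),(190,305),(345,148),(345,470))]; print("flange",np.round(e,4))
print("white",W[280,40],W[250,20],W[300,110], "low bins", W[390,20],W[450,60])
a=W[:,:,:]; m=(a[...,2]>.12)&(a[...,0]>.15)&(a[...,0]<.62)&(a[...,1]>-.4)&(a[...,1]<.75)
print(np.unique(a[m].round(1),axis=0)[:40])
E
```

```text
cam [ 0.24  -0.081  1.434]
open [0.4703 0.0962 0.096 ]
ring ((470.8602294921875, 95.9112777709961), 29.52728271484375) [0.47082776 0.09620609 0.09941631]
notch 32.4 0.0478
l3 -26.3 0.0599
l1 91.8 0.058
l2 -147.2 0.0588
ign 168.5 0.0486
flange [[0.4689 0.0389 0.054 ]
 [0.4748 0.1522 0.054 ]
 [0.5283 0.0964 0.054 ]
 [0.4137 0.099  0.054 ]]
white [ 0.54858887  0.92270806 -0.31649003] [ 0.66393763  1.00723827 -0.32303573] [ 0.50442389  0.80528487 -0.63293783] low bins [0.20016836 0.54005679 0.39306073] [0.14784864 0.22952605 0.82723305]
[[ 0.2 -0.1  1.4]
 [ 0.2  0.2  0.7]
 [ 0.2  0.2  0.8]
 [ 0.2  0.3  0.7]
 [ 0.2  0.3  0.8]
 [ 0.2  0.4  0.7]
 [ 0.2  0.5  0.2]
 [ 0.2  0.5  0.3]
 [ 0.2  0.5  0.4]
 [ 0.2  0.5  0.5]
 [ 0.2  0.6  0.2]
 [ 0.2  0.6  0.3]
 [ 0.2  0.6  0.4]
 [ 0.3  0.6  0.3]
 [ 0.3  0.6  0.4]
 [ 0.3  0.7  0.3]
 [ 0.5 -0.   0.6]
 [ 0.5 -0.   0.7]
 [ 0.5 -0.   0.8]
 [ 0.6 -0.4  0.6]
 [ 0.6 -0.4  0.7]
 [ 0.6 -0.4  0.8]
 [ 0.6 -0.4  0.9]
 [ 0.6 -0.4  1. ]
 [ 0.6 -0.3  0.6]
 [ 0.6 -0.3  0.7]
 [ 0.6 -0.3  0.8]
 [ 0.6 -0.3  0.9]
 [ 0.6 -0.3  1. ]
 [ 0.6 -0.2  0.6]
 [ 0.6 -0.2  0.7]
 [ 0.6 -0.2  0.8]
 [ 0.6 -0.2  0.9]
 [ 0.6 -0.2  1. ]
 [ 0.6 -0.1  0.6]
 [ 0.6 -0.1  0.7]
 [ 0.6 -0.1  0.8]
 [ 0.6 -0.1  0.9]
 [ 0.6 -0.1  1. ]
 [ 0.6  0.   0.6]]
```

Emit:
jog_arm(rows=[[[3.25,-5,0],[0,0,-10],0],[[6.5,-10,0],[0,0,-20],0],[[9.75,-15,0],[0,0,-30],0],[[13,-20,0],[0,0,-40],0],[[16.25,-25,0],[0,0,-50],0],[[19.5,-30,0],[0,0,-60],0],[[22.75,-35,0],[0,0,-70],0],[[26,-40,0],[0,0,-80],0]], newtons=10)

```text
clock: 1.1
position: [0.4754, 0.1853, 0.2267]
ee_rot: [-2.414, -2.01, -0.0]
force: [0.7, 1.5, -0.1]
width: 0.178
gripper_force: 0.0
```

Emit:
jog_arm(rows=[[[1.3,-1.9,-2.5],[0,0,-10],0],[[2.6,-3.8,-5],[0,0,-20],0],[[2.6,-3.8,-5],[0,0,-20],0]])

```text
clock: 1.48
position: [0.5002, 0.1468, 0.1751]
ee_rot: [2.724, 1.563, -0.006]
force: [-1.1, 0.6, 1.7]
width: 0.007
gripper_force: 0.0
```

```bash
python3 - <<'E'
from h import *
st=arm.observe(); d=arm.get_image("wrist"); print({k:np.round(v,3) for k,v in st.items() if k in("clock","position","ee_rot","joints","force","width")})
print(np.round(d["mount"],3)); save("w1",d["img"]); W=world(d,st); np.savez("w1.npz",W=W,img=d["img"])
S=W.reshape(-1,3); S=S[(S[:,2]>.096)&(S[:,2]<.104)&(np.hypot(S[:,0]-.471,S[:,1]-.096)<.036)]
print(len(S)); 
if len(S): print(cv2.minEnclosingCircle((S[:,:2]*1000).astype(np.float32)))
E
```

```text
{'clock': np.float64(1.475), 'joints': array([-0.806,  0.345,  0.546,  1.921, -0.217,  0.937, -0.685]), 'position': array([0.5  , 0.147, 0.175]), 'ee_rot': array([ 2.724,  1.563, -0.006]), 'force': array([-1.075,  0.562,  1.661]), 'width': np.float64(0.007)}
[[ 0.    -0.966 -0.258  0.069]
 [ 1.     0.     0.001  0.   ]
 [-0.001 -0.258  0.966 -0.159]
 [ 0.     0.     0.     1.   ]]
53
((472.25897216796875, 97.43231964111328), 28.743812561035156)
```

View pics/w1.png

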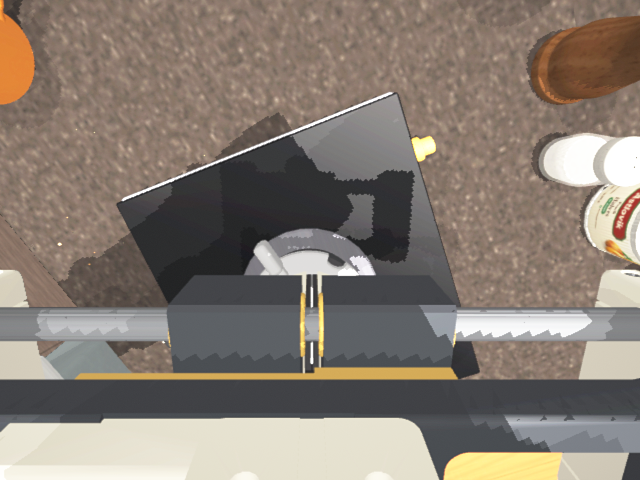

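The wrist view shows the closed fingers at rows 275–370, cols 168–458, in front of the head. A lug is at (268,255) and the notch at (340,260). I'll check the closed fingers' width and height from depth.

```bash
python3 - <<'E'
from h import *
W=np.load("w1.npz")["W"]; st=arm.observe(); T=(W-st["position"])@R.from_rotvec(st["ee_rot"]).as_matrix()
for v in (278,290,305,320,340,360):
    print(v,[tuple((T[v,u]*1000).round(0).astype(int)) for u in (175,200,240,280,300,312,330,380,420,450)])
E
```

```text
278 [(np.int64(-44), np.int64(-114), np.int64(127)), (np.int64(34), np.int64(-27), np.int64(-72)), (np.int64(34), np.int64(-17), np.int64(-73)), (np.int64(35), np.int64(-7), np.int64(-74)), (np.int64(34), np.int64(-2), np.int64(-72)), (np.int64(-29), np.int64(1), np.int64(89)), (np.int64(34), np.int64(6), np.int64(-73)), (np.int64(34), np.int64(18), np.int64(-73)), (np.int64(34), np.int64(29), np.int64(-72)), (np.int64(-44), np.int64(117), np.int64(125))]
290 [(np.int64(-55), np.int64(-115), np.int64(126)), (np.int64(34), np.int64(-25), np.int64(-80)), (np.int64(34), np.int64(-16), np.int64(-80)), (np.int64(34), np.int64(-6), np.int64(-80)), (np.int64(34), np.int64(-1), np.int64(-81)), (np.int64(-33), np.int64(1), np.int64(75)), (np.int64(34), np.int64(6), np.int64(-80)), (np.int64(34), np.int64(17), np.int64(-80)), (np.int64(34), np.int64(27), np.int64(-79)), (np.int64(-55), np.int64(119), np.int64(125))]
305 [(np.int64(34), np.int64(-28), np.int64(-88)), (np.int64(34), np.int64(-23), np.int64(-87)), (np.int64(35), np.int64(-14), np.int64(-89)), (np.int64(34), np.int64(-5), np.int64
[... 943 characters left out ...]
-1), np.int64(-85)), (np.int64(22), np.int64(1), np.int64(-81)), (np.int64(27), np.int64(5), np.int64(-90)), (np.int64(26), np.int64(16), np.int64(-89)), (np.int64(26), np.int64(25), np.int64(-88)), (np.int64(26), np.int64(31), np.int64(-89))]
360 [(np.int64(22), np.int64(-28), np.int64(-89)), (np.int64(22), np.int64(-23), np.int64(-89)), (np.int64(21), np.int64(-15), np.int64(-88)), (np.int64(21), np.int64(-6), np.int64(-89)), (np.int64(20), np.int64(-1), np.int64(-87)), (np.int64(-102), np.int64(1), np.int64(94)), (np.int64(21), np.int64(5), np.int64(-89)), (np.int64(22), np.int64(16), np.int64(-89)), (np.int64(21), np.int64(25), np.int64(-89)), (np.int64(22), np.int64(31), np.int64(-89))]
```

Emit:
jog_arm(rows=[[[0.1,0.2,-4],[0,0,0],0],[[0.1,0.2,-7.5],[0,0,0],0],[[0.1,0.2,-9.6],[0,0,0],0],[[0.1,0.2,-9.6],[0,0,0],0],[[0.1,0.2,-9.6],[0,0,0],0]])

```text
clock: 2.15
position: [0.5024, 0.1519, 0.082]
ee_rot: [-2.72, -1.571, -0.003]
force: [-0.4, -0.2, 0.1]
width: 0.002
gripper_force: 0.0
```

```bash
cat > arc.py <<'E'
from h import *; import sys
C=np.array([.471,.096])
def arc(phi0,steps,r=.061):   # cm shifts on the circle from bearing phi0
    f=lambda p:r*100*np.array([np.cos(np.radians(p)),np.sin(np.radians(p))])
    return [((f(phi0+s)-f(phi0)).round(2).tolist(),s) for s in steps]
E
python3 - <<'E'
from arc import *
st=arm.observe(); q=st["position"][:2]-C; print(st["position"],st["force"],np.degrees(np.arctan2(q[1],q[0])),np.hypot(*q))
for p in (60,100,140): print(p,arc(p,range(5,41,5)))
E
```

```text
[0.50239806 0.15185543 0.08198204] [-0.44064265 -0.22245387  0.09265231] 60.65831958549933 0.06407547835343123
60 [([-0.47, 0.25], 5), ([-0.96, 0.45], 10), ([-1.47, 0.61], 15), ([-1.99, 0.72], 20), ([-2.52, 0.79], 25), ([-3.05, 0.82], 30), ([-3.58, 0.79], 35), ([-4.11, 0.72], 40)]
100 [([-0.52, -0.12], 5), ([-1.03, -0.28], 10), ([-1.52, -0.48], 15), ([-1.99, -0.72], 20), ([-2.44, -1.01], 25), ([-2.86, -1.33], 30), ([-3.25, -1.69], 35), ([-3.61, -2.09], 40)]
140 [([-0.32, -0.42], 5), ([-0.61, -0.87], 10), ([-0.86, -1.34], 15), ([-1.06, -1.83], 20), ([-1.22, -2.34], 25), ([-1.33, -2.86], 30), ([-1.4, -3.39], 35), ([-1.43, -3.92], 40)]
```

Emit:
jog_arm(rows=[[[-0.57,0.05,-0.3],[0,0,5],0],[[-1.06,0.25,-0.3],[0,0,10],0],[[-1.57,0.41,-0.3],[0,0,15],0],[[-2.09,0.52,-0.3],[0,0,20],0],[[-2.62,0.59,-0.3],[0,0,25],0],[[-3.15,0.62,-0.3],[0,0,30],0],[[-3.68,0.59,-0.3],[0,0,35],0],[[-4.21,0.52,-0.3],[0,0,40],0]])

```text
clock: 3.15
position: [0.461, 0.1573, 0.0795]
ee_rot: [2.016, 2.408, 0.006]
force: [2.1, 1.0, -0.8]
width: 0.008
gripper_force: 0.9
```

Emit:
jog_arm(rows=[[[-0.52,-0.12,0],[0,0,5],0],[[-1.03,-0.28,0],[0,0,10],0],[[-1.52,-0.48,0],[0,0,15],0],[[-1.99,-0.72,0],[0,0,20],0],[[-2.44,-1.01,0],[0,0,25],0],[[-2.86,-1.33,0],[0,0,30],0],[[-3.25,-1.69,0],[0,0,35],0],[[-3.61,-2.09,0],[0,0,40],0]])

```text
clock: 4.15
position: [0.4247, 0.1361, 0.0793]
ee_rot: [1.07, 2.951, 0.004]
force: [0.6, 1.5, -1.5]
width: 0.006
gripper_force: 0.8
```

```bash
python3 - <<'E'
from arc import *
st=arm.observe(); q=st["position"][:2]-C; print(st["position"],st["force"],st["ft_torque"],np.degrees(np.arctan2(q[1],q[0])),np.hypot(*q))
d=arm.get_image("top"); 
a=cv2.resize(d["img"][235:310,215:305],None,fx=4,fy=4,interpolation=cv2.INTER_CUBIC)
d=arm.get_image("side"); b=cv2.resize(d["img"][190:265,235:325],None,fx=4,fy=4,interpolation=cv2.INTER_CUBIC)
save("push1",np.hstack([a,b]))
E
```

```text
[0.42465767 0.13614019 0.07928545] [ 0.60547086  1.45049051 -1.52636487] [ 0.2451179  -0.02028853  0.01468134] 139.10197217007953 0.06130943317145492
```

View pics/push1.png

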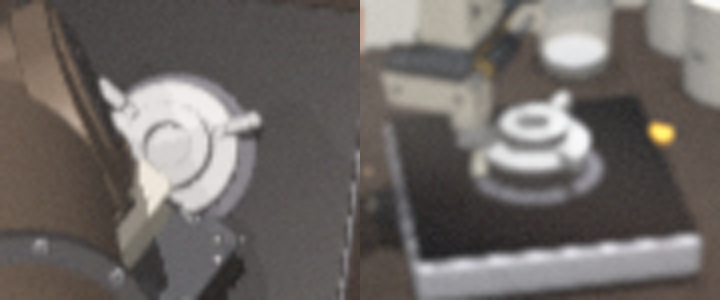

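The push is working. In the left crop lug2 is at (250,125) and lug3 at (112,95), so lug1 is at about 165° and roughly 64° remain.

Emit:
jog_arm(rows=[[[-0.32,-0.42,0],[0,0,5],0],[[-0.61,-0.87,0],[0,0,10],0],[[-0.86,-1.34,0],[0,0,15],0],[[-1.06,-1.83,0],[0,0,20],0],[[-1.22,-2.34,0],[0,0,25],0],[[-1.33,-2.86,0],[0,0,30],0],[[-1.4,-3.39,0],[0,0,35],0],[[-1.43,-3.92,0],[0,0,40],0]])

```text
clock: 5.25
position: [0.4105, 0.0966, 0.0787]
ee_rot: [0.001, 3.139, 0.001]
force: [1.1, 1.7, 0.4]
width: 0.004
gripper_force: 0.7
```

```bash
python3 - <<'E'
from arc import *
st=arm.observe(); q=st["position"][:2]-C; p=np.degrees(np.arctan2(q[1],q[0])); print(st["position"],st["force"],p,np.hypot(*q),st["joints"])
print(arc(180,range(2,17,2))); print(arc(196,range(1,13)))
E
```

```text
[0.41050898 0.0966154  0.07874253] [1.14324776 1.68280182 0.44441321] 179.4171237896907 0.06049414627377952 [-0.29106782  0.32216623 -0.08201106  2.21452404  0.04599555  0.60377033
  1.16363911]
[([0.0, -0.21], 2), ([0.01, -0.43], 4), ([0.03, -0.64], 6), ([0.06, -0.85], 8), ([0.09, -1.06], 10), ([0.13, -1.27], 12), ([0.18, -1.48], 14), ([0.24, -1.68], 16)]
[([0.03, -0.1], 1), ([0.06, -0.2], 2), ([0.1, -0.3], 3), ([0.13, -0.4], 4), ([0.17, -0.5], 5), ([0.21, -0.6], 6), ([0.25, -0.7], 7), ([0.29, -0.8], 8), ([0.34, -0.9], 9), ([0.38, -0.99], 10), ([0.43, -1.09], 11), ([0.48, -1.18], 12)]
```

Emit:
jog_arm(rows=[[[0,-0.21,0],[0,0,2],0],[[0.01,-0.43,0],[0,0,4],0],[[0.03,-0.64,0],[0,0,6],0],[[0.06,-0.85,0],[0,0,8],0],[[0.09,-1.06,0],[0,0,10],0],[[0.13,-1.27,0],[0,0,12],0],[[0.18,-1.48,0],[0,0,14],0],[[0.24,-1.68,0],[0,0,16],0]])

```text
clock: 6.25
position: [0.4116, 0.0788, 0.0776]
ee_rot: [0.437, -3.111, 0.0]
force: [-0.1, -0.3, 0.8]
width: 0.006
gripper_force: 0.0
```

Emit:
jog_arm(rows=[[[0.03,-0.1,0],[0,0,1],0],[[0.06,-0.2,0],[0,0,2],0],[[0.1,-0.3,0],[0,0,3],0],[[0.13,-0.4,0],[0,0,4],0]])

```text
clock: 6.75
position: [0.413, 0.0752, 0.0778]
ee_rot: [-0.545, 3.094, 0.0]
force: [0.2, 0.0, 0.0]
width: 0.005
gripper_force: 0.0
```

```bash
cat > hz.py <<'E'
from arc import *
def ring():
    st=arm.observe(); q=st["position"][:2]-C; print(st["clock"],st["position"],st["force"],"phi",np.degrees(np.arctan2(q[1],q[0])),np.hypot(*q))
    for n in("side","top"):
        d=arm.get_image(n); W=world(d); S=W.reshape(-1,3); k=np.hypot(S[:,0]-C[0],S[:,1]-C[1])
        m=(k>.019)&(k<.027)&(S[:,2]<.105)&(S[:,2]>.08); print(n,"ring z",m.sum(),np.median(S[m,2]) if m.any() else None)
        s=(k>.033)&(k<.045)&(S[:,2]<.088)&(S[:,2]>.068); print(n,"skirt z",s.sum(),np.median(S[s,2]) if s.any() else None)
    return d
if __name__=="__main__": ring()
E
python3 hz.py
python3 - <<'E'
from h import *
for n in("top","side"):
    W=np.load(n+".npz")["W"]; S=W.reshape(-1,3); k=np.hypot(S[:,0]-.471,S[:,1]-.096)
    m=(k>.019)&(k<.027)&(S[:,2]<.105)&(S[:,2]>.08); s=(k>.033)&(k<.045)&(S[:,2]<.088)&(S[:,2]>.068); print("ref",n,np.median(S[m,2]),np.median(S[s,2]))
E
```

```text
6.75 [0.41304575 0.07521609 0.07775535] [0.19443381 0.03117779 0.0490905 ] phi -160.27083549253123 0.06156838772948088
side ring z 15 0.09063082318176502
side skirt z 76 0.07676737258899854
top ring z 0 None
top skirt z 0 None
ref top 0.09956354014168052 0.08164329082496093
ref side 0.09542241857948049 0.08097657769415241
```

The force has gone to zero and the ring is about 5 mm lower, so the head has probably dropped. I'll back off, rise, and look with the wrist camera.

Emit:
jog_arm(rows=[[[-0.25,0.8,0],[0,0,-8],0],[[-0.25,0.8,4],[0,0,-8],0],[[-0.25,0.8,9],[0,0,-8],0],[[1.5,0,13],[0,0,-18],0],[[3,-1,14],[0,0,-28],0],[[4.5,-1.5,14],[0,0,-38],0],[[6,-2,14],[0,0,-48],0],[[7.3,-2.2,14],[0,0,-58],0]])

```text
clock: 7.85
position: [0.4864, 0.0529, 0.2177]
ee_rot: [-1.035, -2.966, 0.0]
force: [0.2, 0.3, -0.3]
width: 0.006
gripper_force: 0.0
```

Emit:
jog_arm(rows=[[[0,0,0],[0,0,-10],0.8],[[0,0,0],[0,0,-20],0.8],[[0,0,0],[0,0,-30],0.8],[[0,0,0],[0,0,-33],0.8],[[0,0,0],[0,0,-33],0.8]])

```text
clock: 8.48
position: [0.4859, 0.0534, 0.2177]
ee_rot: [-1.826, -2.556, 0.0]
force: [1.1, -0.1, 0.1]
width: 0.502
gripper_force: 0.0
```

```bash
python3 - <<'E'
from hz import *
st=arm.observe(); d=arm.get_image("wrist"); W=world(d,st); np.savez("w2.npz",W=W,img=d["img"],pos=st["position"],rot=st["ee_rot"])
save("w2",d["img"]); print(st["ee_rot"],st["width"],st["joints"])
S=W.reshape(-1,3); k=np.hypot(S[:,0]-C[0],S[:,1]-C[1])
print(np.histogram(S[k<.07,2],bins=np.arange(.045,.115,.003)))
m=(k<.036)&(S[:,2]>.088)&(S[:,2]<.106); print("ring",m.sum(),np.median(S[m],0),cv2.minEnclosingCircle((S[m,:2]*1000).astype(np.float32)))
ring()
E
```

```text
[-1.82574285e+00 -2.55644489e+00  2.29188361e-04] 0.5018575284000428 [-0.30404594  0.22084816  0.102735    1.91475952 -0.02657518  1.00747145
  0.14085595]
(array([   2, 3889, 2391, 2017,    6,    6,   42,   14,   14,  589, 1231,
       2010, 1914, 1252,  282,  135, 1393, 1672,  929,   10,    0,    0,
          0]), array([0.045, 0.048, 0.051, 0.054, 0.057, 0.06 , 0.063, 0.066, 0.069,
       0.072, 0.075, 0.078, 0.081, 0.084, 0.087, 0.09 , 0.093, 0.096,
       0.099, 0.102, 0.105, 0.108, 0.111, 0.114]))
ring 3309 [0.46803934 0.09624083 0.09728989] ((472.9336242675781, 97.69739532470703), 34.64261245727539)
8.525 [0.48589332 0.05332789 0.21768768] [ 0.25841122  0.87351462 -0.5015262 ] phi -70.76011212098463 0.04519646226193797
side ring z 50 0.09504922139809993
side skirt z 103 0.07648064182698194
top ring z 0 None
top skirt z 0 None
```

View pics/w2.png

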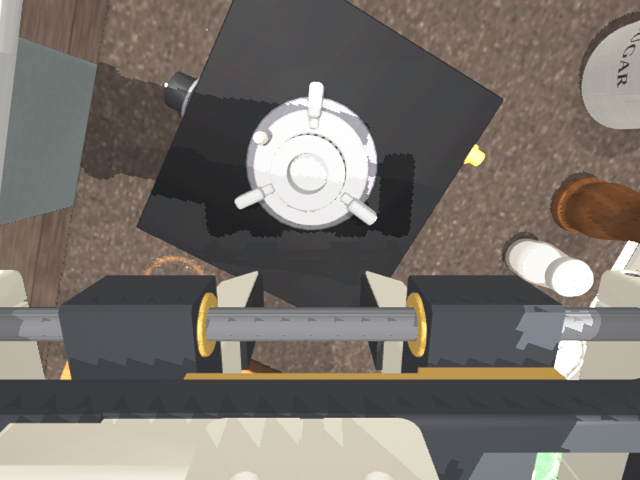

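The wrist view shows the igniter at (262,138) beside the rim, directly opposite lug2 at (358,208), and the head centre at (310,170). The depth is ambiguous, so I'll fit planes to check height and level, and zoom in.

```bash
python3 - <<'E'
from hz import *
f=np.load("w2.npz"); W=f["W"]
def fit(mask,n):
    S=W[mask]; c=S.mean(0); 
    for _ in range(4):
        A=np.c_[S[:,:2]-c[:2],np.ones(len(S))]; p=np.linalg.lstsq(A,S[:,2],rcond=None)[0]; r=S[:,2]-A@p; S=S[abs(r)<2*r.std()+1e-5]
    z=p[2]+p[:2]@(C-c[:2]); print(n,len(S),"z at axis",z.round(4),"slope deg",np.degrees(p[:2]).round(2),"rms",r.std().round(5))
k=np.hypot(W[...,0]-C[0],W[...,1]-C[1]); z=W[...,2]
fit((k>.07)&(k<.1)&(z>.04)&(z<.06)&(np.arange(480)[:,None]<260),"glass")
fit((k>.049)&(k<.057)&(z>.045)&(z<.063),"flange")
fit((k>.033)&(k<.044)&(z>.066)&(z<.09),"skirt")
fit((k>.019)&(k<.027)&(z>.086)&(z<.106),"ring")
save("w2c",cv2.resize(f["img"][70:240,220:400],None,fx=3.4,fy=3.4,interpolation=cv2.INTER_CUBIC))
E
```

```text
glass 17335 z at axis 0.0506 slope deg [0.07 0.04] rms 0.0006
flange 2101 z at axis 0.0545 slope deg [0.06 0.13] rms 0.00064
skirt 3207 z at axis 0.0796 slope deg [4.61 5.67] rms 0.00061
ring 1699 z at axis 0.0978 slope deg [4.52 5.67] rms 0.00059
```

View pics/w2c.png

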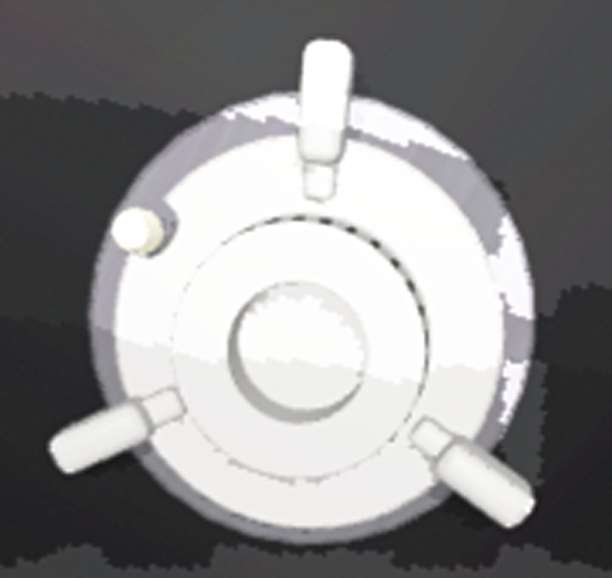

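The head is tilted about 7°, low towards lug1 and high at bearing about 51°. In the crop the notch gap shows on the clockwise side of the igniter at (138,232), so the head isn't fully seated. I'll work out the remaining angle.

```bash
python3 - <<'E'
from hz import *
f=np.load("w2.npz"); W=f["W"]
g=lambda x,y: W[int(70+y/3.4),int(220+x/3.4)]
# head plane-relative height
k=np.hypot(W[...,0]-C[0],W[...,1]-C[1])
zp=.0796+np.tan(np.radians(4.57))*(W[...,0]-C[0])+np.tan(np.radians(5.67))*(W[...,1]-C[1])
h=W[...,2]-zp
m=(h>.010)&(h<.018)&(k>.046)&(k<.07)
b=np.degrees(np.arctan2(W[...,1]-C[1],W[...,0]-C[0]))%360
for n,lo,hi in(("l1",200,260),("l2",320,360),("l3",85,135)):
    s=m&(b>lo)&(b<hi); print(n,s.sum(),W[s].mean(0).round(4),b[s].mean().round(1))
for p in((138,225),(130,232),(145,232),(165,212)): print(p,g(*p).round(4),b[int(70+p[1]/3.4),int(220+p[0]/3.4)].round(1),k[int(70+p[1]/3.4),int(220+p[0]/3.4)].round(4))
# rim profile: fraction of skirt at r 42-46 as function of bearing
for a in range(140,202,4):
    s=(abs(b-a)<2)&(k>.041)&(k<.0455); print(a,s.sum(),np.percentile(h[s],[10,50,90]).round(4) if s.any() else "")
s=(b>140)&(b<200)&(k>.044)&(k<.056)&(W[...,2]>.068)&(W[...,2]<.078); print("ign",s.sum(),np.median(W[s],0),np.median(b[s]))
E
```

```text
l1 303 [0.4291 0.0585 0.086 ] 221.8
l2 258 [0.5225 0.0788 0.0955] 341.5
l3 374 [0.4556 0.1493 0.0971] 106.2
(138, 225) [0.4229 0.1087 0.075 ] 165.2 0.0498
(130, 232) [0.422  0.1068 0.0767] 167.6 0.0501
(145, 232) [0.4247 0.1077 0.074 ] 165.8 0.0477
(165, 212) [0.4257 0.1135 0.0549] 158.9 0.0485
140 24 [-0.0007 -0.0002  0.0009]
144 22 [-0.0014  0.0001  0.0011]
148 22 [-0.0009 -0.0001  0.0005]
152 25 [-0.001   0.0002  0.001 ]
156 12 [-0.0018  0.0001  0.0007]
160 9 [-0.0226 -0.0093 -0.0013]
164 11 [-0.0227 -0.0099 -0.0085]
168 13 [-0.0219 -0.0149 -0.0019]
172 19 [-0.0091 -0.0005  0.0007]
176 21 [-0.0008 -0.0003  0.0007]
180 20 [-0.0006  0.0004  0.0011]
184 20 [-0.0005 -0.0001  0.0007]
188 21 [-0.001  -0.0001  0.001 ]
192 20 [-0.0008  0.0001  0.0007]
196 16 [-0.0005  0.0002  0.0009]
200 20 [-0.0014 -0.0002  0.0009]
ign 251 [0.42482308 0.1004529  0.07525917] 174.6562770111242
```

The notch is at about 163° and the igniter at about 167°, so it needs about 4° more CCW. I'll nudge the raised lug3 gently from behind.

Emit:
jog_arm(rows=[[[0.2,3.5,0],[0,0,-10],0],[[0.4,7,0],[0,0,-20],0],[[0.6,10.1,0],[0,0,-30],0],[[0.6,10.1,-3],[0,0,-39],0],[[0.6,10.1,-7],[0,0,-39],0],[[0.6,10.1,-11],[0,0,-39],0],[[0.6,10.1,-13.7],[0,0,-39],0],[[0.6,10.1,-13.7],[0,0,-39],0]])

```text
clock: 9.62
position: [0.4906, 0.1536, 0.0792]
ee_rot: [-2.574, -1.8, 0.006]
force: [0.0, -0.6, -0.1]
width: 0.005
gripper_force: 0.0
```

```bash
python3 - <<'E'
from arc import *
st=arm.observe(); q=st["position"][:2]-C; print(st["position"],st["force"],st["width"],np.degrees(np.arctan2(q[1],q[0])),np.hypot(*q))
print(arc(70,range(1,17)))
E
```

```text
[0.49062307 0.15364657 0.07917089] [ 0.00615813 -0.61233433 -0.0920668 ] 0.004894883614075317 71.20127011256317 0.06089492085275236
[([-0.1, 0.04], 1), ([-0.2, 0.07], 2), ([-0.3, 0.1], 3), ([-0.4, 0.13], 4), ([-0.51, 0.16], 5), ([-0.61, 0.19], 6), ([-0.71, 0.21], 7), ([-0.82, 0.23], 8), ([-0.92, 0.26], 9), ([-1.03, 0.28], 10), ([-1.13, 0.29], 11), ([-1.24, 0.31], 12), ([-1.34, 0.32], 13), ([-1.45, 0.33], 14), ([-1.55, 0.34], 15), ([-1.66, 0.35], 16)]
```

Emit:
jog_arm(rows=[[[-0.2,0.07,0],[0,0,2],0],[[-0.4,0.13,0],[0,0,4],0],[[-0.61,0.19,0],[0,0,6],0],[[-0.71,0.21,0],[0,0,7],0],[[-0.82,0.23,0],[0,0,8],0],[[-0.92,0.26,0],[0,0,9],0],[[-0.92,0.26,0],[0,0,9],0]])

```text
clock: 10.5
position: [0.4827, 0.1568, 0.0807]
ee_rot: [-2.426, -1.996, 0.0]
force: [-0.1, -0.3, -0.1]
width: 0.008
gripper_force: 0.0
```

Emit:
jog_arm(rows=[[[-0.1,0.02,0],[0,0,1],0],[[-0.2,0.04,0],[0,0,2],0],[[-0.2,0.04,0],[0,0,2],0]])

```text
clock: 10.88
position: [0.4807, 0.1572, 0.0807]
ee_rot: [-2.39, -2.039, 0.0]
force: [0.1, -0.4, 0.8]
width: 0.005
gripper_force: 0.0
```

```bash
python3 hz.py
```

```text
10.875 [0.48068233 0.1572153  0.0807005 ] [ 0.06973322 -0.40034092  0.7543986 ] phi 81.01207034139131 0.06197628645752726
side ring z 60 0.09486735055586848
side skirt z 107 0.07670635097613371
top ring z 153 0.09665912563964882
top skirt z 330 0.07855186819490075
```

Emit:
jog_arm(rows=[[[-0.1,0.02,0],[0,0,1],0],[[-0.21,0.03,0],[0,0,2],0],[[-0.21,0.03,0],[0,0,2],0]])

```text
clock: 11.35
position: [0.4786, 0.1575, 0.0807]
ee_rot: [-2.354, -2.08, 0.0]
force: [0.5, -0.3, -0.0]
width: 0.007
gripper_force: 0.0
```

Emit:
jog_arm(rows=[[[-0.1,0.01,0],[0,0,1],0],[[-0.21,0.02,0],[0,0,2],0],[[-0.21,0.02,0],[0,0,2],0]])

```text
clock: 11.72
position: [0.4765, 0.1577, 0.0807]
ee_rot: [-2.318, -2.121, 0.0]
force: [0.4, -0.6, 0.5]
width: 0.005
gripper_force: 0.0
```

```bash
python3 hz.py
```

```text
11.725 [0.47645518 0.15773434 0.0807151 ] [ 0.37412819 -0.57978925  0.45791106] phi 84.95015585574353 0.06197489148756924
side ring z 63 0.09096813060877852
side skirt z 98 0.07342449791370816
top ring z 150 0.09194593171434146
top skirt z 312 0.0748844779750722
```

Ring and skirt now read 0.092 and 0.075, which matches the seated heights. I'll back off, rise, and confirm it's level.

Emit:
jog_arm(rows=[[[0.43,-0.02,0],[0,0,-4],0],[[0.43,-0.02,4],[0,0,-4],0],[[0.43,-0.02,9],[0,0,-4],0.3],[[0.6,-2,13],[0,0,5],1],[[0.8,-5,13.7],[0,0,14],1],[[0.95,-8,13.7],[0,0,24],1],[[0.95,-10.4,13.7],[0,0,24],1],[[0.95,-10.4,13.7],[0,0,24],1]])

```text
clock: 12.82
position: [0.4861, 0.0517, 0.2178]
ee_rot: [1.831, 2.552, -0.001]
force: [0.0, -0.2, -0.3]
width: 0.609
gripper_force: 0.0
```

```bash
cat > look.py <<'E'
from hz import *
st=arm.observe(); d=arm.get_image("wrist"); W=world(d,st); np.savez("w3.npz",W=W,img=d["img"])
def fit(mask,n):
    S=W[mask]; c=S.mean(0)
    for _ in range(4):
        A=np.c_[S[:,:2]-c[:2],np.ones(len(S))]; p=np.linalg.lstsq(A,S[:,2],rcond=None)[0]; r=S[:,2]-A@p; S=S[abs(r)<2*r.std()+1e-5]
    print(n,len(S),"z",(p[2]+p[:2]@(C-c[:2])).round(4),"slope deg",np.degrees(p[:2]).round(2),"rms",r.std().round(5))
k=np.hypot(W[...,0]-C[0],W[...,1]-C[1]); z=W[...,2]
fit((k>.07)&(k<.1)&(z>.04)&(z<.06)&(np.arange(480)[:,None]<260),"glass")
fit((k>.033)&(k<.044)&(z>.066)&(z<.09),"skirt"); fit((k>.019)&(k<.027)&(z>.084)&(z<.106),"ring")
m=(k<.034)&(z>.0895)&(z<.1)
u=np.unique(np.argwhere(m),axis=0)
print("ring circle",cv2.minEnclosingCircle((W[m][:,:2]*1000).astype(np.float32)),m.sum())
print(st["position"],st["ee_rot"],st["width"])
save("w3c",cv2.resize(d["img"][70:240,220:400],None,fx=3,fy=3,interpolation=cv2.INTER_CUBIC))
E
python3 look.py
```

```text
glass 17546 z 0.0506 slope deg [0.07 0.04] rms 0.0006
skirt 3262 z 0.0752 slope deg [0.12 0.2 ] rms 0.00063
ring 1691 z 0.0933 slope deg [0.07 0.22] rms 0.00058
ring circle ((470.1581726074219, 98.73661804199219), 29.426658630371094) 3134
[0.48606947 0.05167822 0.21783186] [ 1.83129988e+00  2.55214014e+00 -6.07620614e-04] 0.6089271690878182
```

View pics/w3c.png

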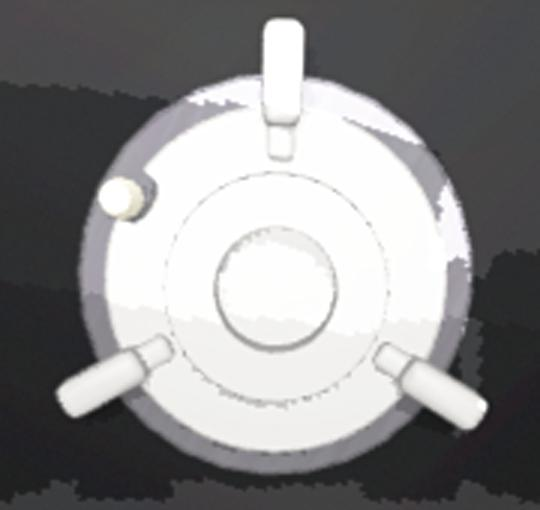

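The head is level (slopes ≤0.2°) and seated, skirt at 0.075. In the crop the igniter at (123,197) sits in the notch. Next, the cap.

Emit:
jog_arm(rows=[[[0,-5.5,0],[0,0,0],1],[[0,-11,0],[0,0,0],1],[[-0.1,-16.5,-1],[0,0,0],1],[[-0.2,-22,-3],[0,0,0],1],[[-0.3,-27.5,-5],[0,0,0],1],[[-0.4,-33,-5.7],[0,0,0],1],[[-0.4,-33,-5.7],[0,0,0],1],[[-0.4,-33,-5.7],[0,0,0],1]])

```text
clock: 13.88
position: [0.4827, -0.2748, 0.1605]
ee_rot: [-1.825, -2.556, -0.001]
force: [-0.1, 0.6, 0.6]
width: 1.0
gripper_force: 0.0
```

```bash
python3 - <<'E'
from h import *
st=arm.observe(); d=arm.get_image("wrist"); W=world(d,st)
m=(W[...,2]>.028)&(W[...,2]<.042)&(np.hypot(W[...,0]-.467,W[...,1]+.235)<.045)
print(m.sum(),cv2.minEnclosingCircle((W[m][:,:2]*1000).astype(np.float32)),np.percentile(W[m][:,2],[5,50,95]))
print(st["position"],st["ee_rot"],st["width"],st["joints"])
E
```

```text
4922 ((466.24365234375, -233.6539306640625), 31.051359176635742) [0.03494882 0.03706043 0.03854639]
[ 0.48274799 -0.27483833  0.16045989] [-1.82500550e+00 -2.55626258e+00 -1.12992611e-03] 0.9998361687367182 [ 0.2501217   0.39004584  0.23074047  1.8417162  -0.1103234   0.92271854
  0.86165905]
```

Emit:
jog_arm(rows=[[[-0.8,2,0],[0,0,0],1],[[-1.65,4.1,-2],[0,0,0],1],[[-1.65,4.1,-6],[0,0,0],1],[[-1.65,4.1,-10],[0,0,0],1],[[-1.65,4.1,-12.5],[0,0,0],1],[[-1.65,4.1,-13.2],[0,0,0],1],[[-1.65,4.1,-13.2],[0,0,0],1],[[-1.65,4.1,-13.2],[0,0,0],1]])

```text
clock: 14.92
position: [0.4666, -0.2352, 0.0299]
ee_rot: [1.825, 2.555, 0.001]
force: [0.0, -0.5, -0.0]
width: 1.0
gripper_force: 0.0
```

Emit:
jog_arm(rows=[[[0,0.15,-0.35],[0,0,0],1],[[0,0.15,-0.35],[0,0,0],1],[[0,0.15,-0.35],[0,0,0],0.5],[[0,0.15,-0.35],[0,0,0],0.5],[[0,0.15,-0.35],[0,0,0],0.5],[[0,0.15,-0.35],[0,0,0],0.5],[[0,0.15,-0.35],[0,0,0],0.5],[[0,0.15,-0.35],[0,0,0],0.5]], newtons=15)

```text
clock: 15.92
position: [0.4656, -0.2338, 0.0252]
ee_rot: [1.827, 2.556, 0.0]
force: [0.6, 0.1, -1.0]
width: 0.668
gripper_force: 15.0
```

Emit:
jog_arm(rows=[[[0,0,3],[0,0,0],0.5],[[0,0,8],[0,0,0],0.5],[[0,4,12],[0,0,0],0.5],[[0.1,9,12],[0,0,0],0.5],[[0.2,14,12],[0,0,0],0.5],[[0.2,19,12],[0,0,0],0.5],[[0.3,24,12],[0,0,0],0.5],[[0.4,29,12],[0,0,0],0.5]])

```text
clock: 16.92
position: [0.4692, 0.0578, 0.1452]
ee_rot: [1.827, 2.556, -0.0]
force: [1.5, -0.4, -1.0]
width: 0.668
gripper_force: 15.0
```

Emit:
jog_arm(rows=[[[0,2,0],[0,0,0],0.5],[[0,4.1,0],[0,0,0],0.5],[[0,4.1,0],[0,0,0],0.5],[[0,4.1,0],[0,0,0],0.5]])

```text
clock: 17.42
position: [0.4694, 0.0963, 0.1451]
ee_rot: [-1.827, -2.556, 0.001]
force: [-0.2, -0.6, -1.0]
width: 0.668
gripper_force: 15.0
```

Emit:
jog_arm(rows=[[[0,0.1,-2],[0,0,0],0.5],[[0,0.1,-4],[0,0,0],0.5],[[0,0.1,-4.5],[0,0,0],0.5],[[0,0.1,-4.7],[0,0,0],0.5],[[0,0.1,-4.9],[0,0,0],0.5],[[0,0.1,-5.1],[0,0,0],0.5],[[0,0.1,-5.1],[0,0,0],0.5]])

```text
clock: 18.3
position: [0.4697, 0.0983, 0.0944]
ee_rot: [1.827, 2.556, 0.0]
force: [-0.5, -0.4, -2.3]
width: 0.669
gripper_force: 15.0
```

Emit:
jog_arm(rows=[[[0,0,-0.1],[0,0,0],0.5],[[0,0,-0.2],[0,0,0],0.5],[[0,0,-0.3],[0,0,0],0.5],[[0,0,-0.37],[0,0,0],0.5],[[0,0,-0.37],[0,0,0],0.5]])

```text
clock: 18.92
position: [0.4695, 0.0982, 0.0905]
ee_rot: [-1.827, -2.556, 0.0]
force: [-0.8, 0.6, -1.5]
width: 0.668
gripper_force: 15.0
```

Emit:
jog_arm(rows=[[[0,0,0],[0,0,0],0.72],[[0,0,0],[0,0,0],0.78],[[0,0,0],[0,0,0],0.85],[[0,0,0],[0,0,0],0.85],[[0,0,2],[0,0,0],0.85],[[0,0,6],[0,0,0],0.85],[[0,0,11],[0,0,0],0.85],[[0.8,-2.3,12.7],[0,0,0],0.85]])

```text
clock: 19.92
position: [0.4787, 0.0769, 0.2205]
ee_rot: [1.821, 2.557, 0.006]
force: [1.2, 0.0, 0.8]
width: 0.847
gripper_force: 0.0
```

Emit:
jog_arm(rows=[[[0.8,-2.2,0],[0,0,0],0.85],[[0.8,-2.2,0],[0,0,0],0.85],[[0.8,-2.2,0],[0,0,0],0.85]])

```text
clock: 20.3
position: [0.4852, 0.0539, 0.2173]
ee_rot: [-1.826, -2.556, 0.0]
force: [-1.7, 0.5, -0.8]
width: 0.849
gripper_force: 0.0
```

```bash
cat >> look.py <<'E'
m=(k<.04)&(z>.094)&(z<.125)
print("cap",m.sum(),cv2.minEnclosingCircle((W[m][:,:2]*1000).astype(np.float32)),np.percentile(z[m],[5,50,98])); fit((k<.035)&(z>.094),"cap")
E
python3 look.py
```

```text
glass 17227 z 0.0505 slope deg [0.07 0.04] rms 0.00059
skirt 3097 z 0.0752 slope deg [0.15 0.21] rms 0.00063
ring 1842 z 0.1019 slope deg [-0.34  0.93] rms 0.00062
ring circle ((469.4538879394531, 98.01103973388672), 30.99013328552246) 282
[0.48516728 0.05389158 0.21725995] [-1.82583844e+00 -2.55564593e+00  3.16391803e-04] 0.8486337406117063
cap 5246 ((469.4538879394531, 98.01103973388672), 30.99013328552246) [0.099937   0.10198592 0.10373398]
cap 34801 z 0.3473 slope deg [-30.87  59.1 ] rms 0.00826
```

View pics/w3c.png

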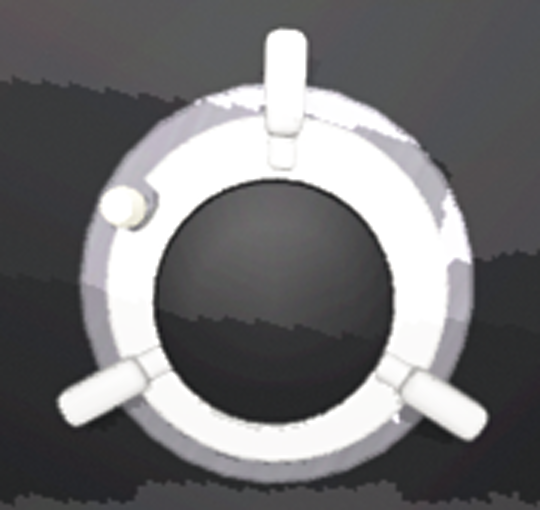

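The cap sits level and centred (within about 1 mm) on the seated head, and the igniter at (123,205) is in the notch. Dome top is 0.103, as expected. Handing in.

```bash
python3 -c "
from cell import arm
print(arm.sign_off())"
```

```text
the job is handed in; nothing more can be done
None
```

The job is handed in at about 20 s of the 67 s allowed: the head was turned by its lugs until it sat level with the igniter in its notch, then the cap was placed right way up, centred to about 1 mm; nothing else was touched.

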